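Press the bench's stuck pop pin home

TASK

Two identical black-knobbed pop pins stand on the bottom rail of the weight bench: one has dropped home, the other has stuck and its knob stands proud of its bush. With the fingertips, press the stuck knob gently straight down until it is fully home, then draw the hand well clear, a hand's width or more. Do not pull a knob up, do not touch the pin that is already home, and leave the tray and the dumbbells, tumbler and ring in it where they are.

Things in the scene. Friction and masses are not known exactly. Their poses are not given: they have to be found in the camera images.
- stuck_pin (a joint): the pin to press: how far (m) its knob stands up from home; 0 = home, 0.011 to 0.016 at the start (the pin could be pulled to 0.024). It slides vertically, sticks where it is left, needs about 5 N of push to slide down and then meets a hard stop at 0: reach it slowly (10 mm/s), as over 50 N is too hard a press
- stuck_pin_top (a point): centre of the flat top of the stuck pin's black knob (knob 34 mm across, 26 mm high, flat top 24 mm across, z up); it travels down with the knob. Home, it is 52 mm above the base of its bush and 135 mm above the floor (floor: z = 0)
- stuck_pin_base: the stuck pin's fixed steel weld nut and bush (28 mm wide, 24 mm high) with all it carries; origin at the centre of its underside, on the rail's 60 mm wide sleeve, 83 mm above the floor. Gap between bush and knob: 2 mm when home, 13 to 18 mm when stuck, with the 10 mm bright shaft showing. The pins swap places between starts: either may be nearer the backrest
- home_pin (a joint): the other pin, identical, to be left alone: how far (m) its knob stands up from home; 0 = home, as at the start
- home_pin_top (a point): centre of the flat top of the home pin's knob, 135 mm above the floor
- home_pin_base: the home pin's fixed weld nut and bush and all it carries; origin at the centre of its underside. The pins stand 200 mm apart along the rail
- bench: steel weight bench, fixed; origin on the 8 mm mat under the rail, midway between the pins. +y runs along the 50 mm square rail to the backrest. Pins at y = +0.1 and -0.1, on sleeves 75 mm above the mat. From y = 0.225, 112 mm up, a 32 mm strut rises to +y at about 45 deg to the upright backrest (y = 0.75); a 420 mm long, 72 mm high stabiliser bar crosses at y = -0.35
- tray: grey plastic tray 210 x 300 x 45 mm (x, y, z), 4 mm walls, loose on the mat on the far side of the rail; origin at the centre of its underside; leave in place
- dumbbell0: chrome hexagonal mini dumbbell 144 mm long along y, 46 mm across, lying in the tray; origin at the middle of its underside
- dumbbell1: second, identical dumbbell beside it
- tumbler: empty glass tumbler 72 mm wide, 100 mm tall, upright in the tray; origin at the centre of its underside
- grip_ring: white silicone grip ring 76 mm across, 24 mm high, flat in the tray; origin at the centre of its underside

How it is judged (in metres and radians):
On the way:
1. the fingertips press the stuck pin fully home (contact force between the fingers and stuck_pin_base above 0.5 N and value of joint stuck_pin below 0.0025 m), for 0.05 s.
At the end, for the whole second after the job is handed in: both pins are home within 2.5 mm, the tool's TCP is more than 90 mm from the pressed knob's top, and the tray and its four things are within 10 mm of where they started (value of joint each of stuck_pin, home_pin below 0.0025 m and distance between the grasp point and stuck_pin_top above 0.09 m and distance of each of tray, dumbbell0, dumbbell1, tumbler, grip_ring from where it was at the start of the episode below 0.01 m); the robot touches nothing.
It fails at once if the stuck pin is pressed harder than 50 N (contact force between the fingers and stuck_pin_base above 50 N).
It fails at once if the stuck pin is pulled up instead of pressed (value of joint stuck_pin above 0.019 m).
It fails at once if the pin that is home is touched or pulled up (contact force between any of the fingers, the arm and home_pin_base above 0.5 N or value of joint home_pin above 0.0025 m).
It fails at once if the tray or something in it is moved or lifted (distance of any of tray, dumbbell0, dumbbell1, tumbler, grip_ring from where it was at the start of the episode above 0.015 m).
It also fails if it takes over 32 s, if anything falls off the work surface, if the arm or the gripper's body presses on something with over 40 N, if the wrist force passes 120 N, or if a joint passes its speed limit or range.

ROBOT

A 7-joint arm with a two-finger parallel gripper is mounted at the origin on the work surface. World frame = base frame: x ahead of the robot, y to its left, z up, the work surface at z = 0. Lengths are in mm, angles in rad, forces in N, time in s.
With the tool pointing down it reaches from about 400 to 900 mm from the base axis. Payload 5.6 kg.
Tool frame: the origin (TCP) lies between the finger pads, 19 mm behind the fingertips; this is the grasp point; z points along the fingers, y is the line along which they close (so a half turn about z gives the same grasp; the last joint's range is limited). The gripper opens to 92 mm and grips with 3 to 60 N. Pads are 20 mm wide; open, the fingers measure 128 mm over their backs; the gripper's body (75 mm by 189 mm) begins 69 mm behind the grasp point.
Start: joints at [-1.19, 0.468, -0.012, 1.603, 0.006, 1.071, -0.056], TCP at [267.337, 592.486, 233.292] pointing down, gripper open.
Joint ranges: [-2.53, 2.53], [-0.31, 2.02], [-1.57, 1.55], [0.28, 2.44], [-1.29, 4.43], [0.15, 1.84], [-2.92, 2.92]. Speed limits (rad/s): [2.57, 2.57, 3.14, 3.14, 3.14, 3.14, 3.14].

INTERFACE

Orientations are given as a rotation vector (axis times angle).
In Python, from cell import robot, grip, kin, viewer gives the robot as it stands. Calls block until the motion is done:
- robot.movep(position, orientation): joint-space move of the TCP to a pose.
- robot.servo_line(position, feed=150, rotation=None): straight line of the TCP; rotation=None keeps the orientation; feed is the mean speed in mm/s.
- robot.goto_joints(angles): joint-space move.
- grip(opening, newtons=None): opening from 0.0 (shut) to 1.0 (fully open); newtons is the grip in N (None keeps the last); returns when the fingers have stopped.
- robot.hold(seconds).
- kin.ik(position, orientation): joint angles nearest the present ones, or None.
- robot.observe(): the state.
- viewer.read_camera(name): name is "side" or "top"; returns the picture (400x640x3 uint8, red, green, blue); there is no depth.
- viewer.camera_info(name): a dict with "camera_matrix" (3x3 intrinsics, pixels), "R" (3x3) and "t" (3): a world point X has camera coordinates R X + t. Camera axes: x right, y down, z forward; pixel columns grow to the right and rows downward; lengths in mm; the calibration is good to about 2 mm. A picture is of the moment at which its call begins. camera_info takes no time and is no camera call.
A pose or a line that the arm cannot do raises robot.IKError and nothing moves.
- robot.job_done(): hands the job in; it is judged then, once.
Trained networks look in the newest picture that a camera, given by its name, has taken for a name from the list of things; names that differ only in an ending like _2 or _b are one class to them, and where a whole thing is asked for, a point or a joint stands for the part that bears it (a point fixed in the world has none). Each returns a list of dicts, best first, with "confidence" (0 to 1); they miss things now and then, are a little off and sometimes report something else, mostly with a low value. They report only what shows in the picture. A call takes as long as a camera call.
- viewer.silhouettes(name, camera): "mask" (400x640 bool, what is visible of it).
- viewer.pinpoint(name, camera): "at" ([x, y, z] in mm, in the coordinates of the camera as it stood for that picture, good to about 4 mm: a listed point, or the origin of a listed thing).
The state is a dict: "t": time; "joints": joint angles; "joint_velocities": joint speeds; "joint_torque": joint torques, N m; "tcp_pos": TCP position; "tcp_rot": TCP orientation; "contact_force": force on the tool from outside, world axes, zero at the start; "wrist_torque": the same for the moment, N m; "grip_width": opening from 0.0 (shut) to 1.0 (fully open); "grip_force": force on a finger pad.
Only numpy, scipy, OpenCV 4.12 (cv2) and the standard library are available. Lean on these libraries where they do the work, as an engineer would, in place of code of your own. Each camera call takes 0.05 s, during which the arm holds its last target. There are 200 camera calls.

## Working session

There is one attempt and no reset: what is moved stays moved. The work goes in short steps, each a Python script; the robot and the scene stay as the last script left them, time stands still between calls to the robot, and variables do not carry over. Pictures are saved under pics/ and viewed, at most 10 in all, crops included, and the job is handed in when it is done.

```bash
mkdir -p pics
python3 - <<'E'
from cell import robot,grip,kin,viewer
import numpy as np,cv2
for c in("side","top"):
    im=viewer.read_camera(c); cv2.imwrite(f"pics/{c}0.png",im[:,:,::-1])
    i=viewer.camera_info(c);R=np.array(i["R"]);t=np.array(i["t"]);K=np.array(i["camera_matrix"])
    print(c,"cam pos",-R.T@t)
    for n in("stuck_pin_top","home_pin_top","stuck_pin_base","bench","tumbler","tray"):
        for d in viewer.pinpoint(n,c)[:3]:
            a=np.array(d["at"]);p=K@a
            print(n,round(d["confidence"],2),(R.T@(a-t)).round(1),(p[:2]/p[2]).round())
s=robot.observe();print(s["t"],s["tcp_pos"],s["tcp_rot"],s["contact_force"])
E
```

```text
side cam pos [ 301.15136663 -355.16292386  684.08616167]
stuck_pin_top 0.65 [ 516.  -185.3  155.3] [365. 285.]
home_pin_top 0.8 [492.9  15.9 134.8] [279. 213.]
stuck_pin_base 0.74 [ 519.1 -181.1   80.7] [360. 303.]
bench 0.68 [504.1 -80.2   5.6] [316. 284.]
bench 0.43 [ 640.6 -180.8   12.3] [406. 283.]
tumbler 0.84 [608.3 -23.   13.9] [341. 234.]
tray 0.76 [684.4 -90.2   7.5] [390. 240.]
top cam pos [520.17057791  44.01612188 948.13599449]
stuck_pin_top 0.63 [ 518.8 -175.7  149.9] [427. 250.]
home_pin_top 0.84 [497.7  19.3 136.9] [317. 262.]
stuck_pin_base 0.9 [ 522.  -178.7   82.9] [419. 249.]
bench 0.63 [505.2 -82.2   7.3] [364. 257.]
bench 0.54 [684.3 -90.8  10.2] [368. 172.]
tumbler 0.78 [607.3 -23.4   9.9] [336. 208.]
tumbler 0.44 [ 641.5 -185.    10.8] [412. 192.]
tray 0.89 [682.5 -90.2   5. ] [367. 173.]
0.7 [267.34018674 592.50637244 233.33650174] [6.60782614e-01 3.07126810e+00 1.76918227e-04] [ 0.24376234  0.72484024 -0.40165451]
```

View pics/side0.png

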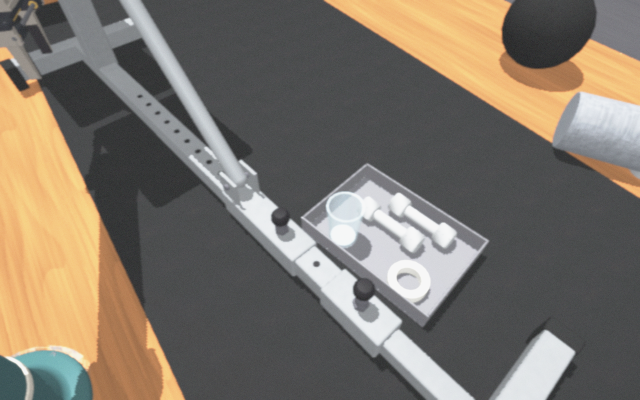

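View pics/top0.png

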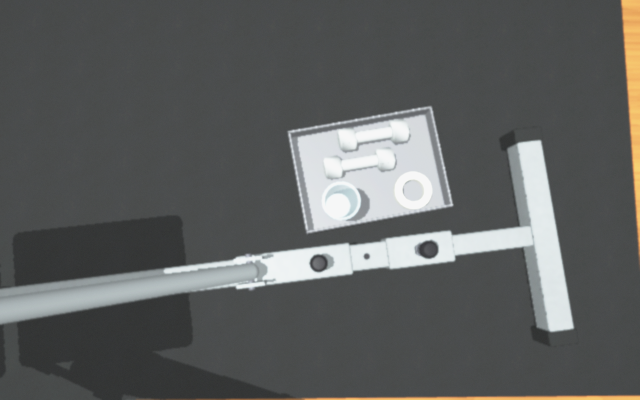

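The side view shows two black knobs, at about (280,217) and (364,289). The nearer one appears higher, and no bright shaft shows at the other. The top view shows them at (318,262) and (428,249). I'll triangulate both knobs from dark blobs to confirm which is stuck, then take the arm round the strut at short radius.

```bash
cat > h.py <<'E'
from cell import robot,grip,kin,viewer
import numpy as np,cv2
def rot(x,y):
    a=(np.arctan2(y,x)+np.pi/2)/2
    return np.pi*np.array([np.cos(a),np.sin(a),0])
def blob(im,u,v,r=16):
    u,v=int(u),int(v);c=im[v-r:v+r,u-r:u+r].max(2)
    n,l,s,ce=cv2.connectedComponentsWithStats((c<75).astype(np.uint8))
    k=min((i for i in range(1,n) if s[i,4]>60),key=lambda i:np.hypot(*(ce[i]-r)))
    return ce[k]+[u-r,v-r],s[k]
def P(c):
    i=viewer.camera_info(c);return np.array(i["camera_matrix"])@np.c_[np.array(i["R"]),np.array(i["t"])]
E
python3 - <<'E'
from h import *
ims={c:cv2.imread(f"pics/{c}0.png") for c in("side","top")}
for nm,a,b in(("stuck?",(364,289),(428,249)),("home?",(280,217),(318,262))):
    pa,sa=blob(ims["side"],*a);pb,sb=blob(ims["top"],*b)
    X=cv2.triangulatePoints(P("side"),P("top"),pa,pb)[:,0];X=X[:3]/X[3]
    print(nm,pa.round(1),sa,pb.round(1),sb,"centre",X.round(1),"home centre z ~122")
grip(0.0)
for p in((300,330,260),(400,0,260),(420,-150,250)):
    robot.movep(p,rot(*p[:2]))
s=robot.observe();print(s["t"],s["tcp_pos"],s["contact_force"],s["grip_width"])
E
python3 - <<'E'
import cv2
im=cv2.imread("pics/side0.png")[190:330,240:410]
cv2.imwrite("pics/crop0.png",cv2.resize(im,None,fx=4,fy=4,interpolation=cv2.INTER_CUBIC))
E
```

```text
stuck? [363.8 293.2] [  6  10  22  18 174] [425.1 248.5] [ 8  9 17 15 82] centre [ 522.4 -181.4  115. ] home centre z ~122Traceback (most recent call last):
  File "<stdin>", line 4, in <module>
  File "h.py", line 9, in blob
    k=min((i for i in range(1,n) if s[i,4]>60),key=lambda i:np.hypot(*(ce[i]-r)))
ValueError: min() iterable argument is empty
```

View pics/crop0.png

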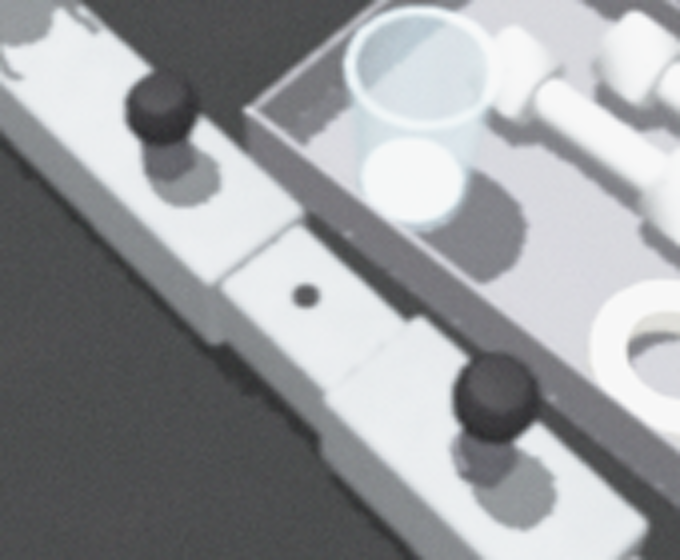

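The crop shows knob centres at side pixels (280.5,216.8) and (364.2,289.2). The nearer knob stands well off its bush, so it is the stuck one. My threshold caught only the shaded part of the knobs, so I'll fix that and set off.

```bash
sed -i 's/c<75/c<105/' h.py
python3 - <<'E'
from h import *
ims={c:cv2.imread(f"pics/{c}0.png") for c in("side","top")}
for nm,a,b in(("stuck?",(364,289),(428,249)),("home?",(280,217),(318,262))):
    pb,sb=blob(ims["top"],*b,12);pa=np.array({"stuck?":(364.2,289.2),"home?":(280.5,216.8)}[nm])
    X=cv2.triangulatePoints(P("side"),P("top"),pa,pb)[:,0];X=X[:3]/X[3]
    print(nm,pb.round(1),sb,"centre",X.round(1),"home centre z ~122")
grip(0.0)
for p in((300,330,260),(400,0,260),(420,-150,250)):
    robot.movep(p,rot(*p[:2]))
s=robot.observe();print(s["t"],s["tcp_pos"],s["contact_force"],s["grip_width"])
E
```

```text
stuck? [428. 249.] [  3   4  19  17 252] centre [ 521.  -182.   131.6] home centre z ~122
home? [319.2 262.3] [  4   5  17  16 152] centre [495.9  15.9 120.2] home centre z ~122
5.0417 [ 420.17930849 -149.1782116   249.73025524] [-0.0024642   0.66856783 -0.08730193] 0.000573870836624065
```

Run:
```python
from h import *
x,y=520,-180.5
robot.movep((x,y,215),rot(x,y)); robot.servo_line((x,y,185),feed=60)
o=[]
for c in("side","top"):
    im=viewer.read_camera(c)[:,:,::-1]
    for n in("stuck_pin_top",):
        i=viewer.camera_info(c);R=np.array(i["R"]);t=np.array(i["t"])
        for d in viewer.pinpoint(n,c)[:2]: print(c,n,d["confidence"],(R.T@(np.array(d["at"])-t)).round(1))
    q=P(c)@[x,y,166,1];print(c,"tip px",q[:2]/q[2])
    o.append(cv2.resize(im[200:340,290:490],None,fx=2,fy=4*.5) if 0 else cv2.resize(im[190:330,310:470],(400,350)))
cv2.imwrite("pics/close.png",np.hstack(o))
s=robot.observe();print(s["t"],s["tcp_pos"],s["contact_force"])
```

```text
side stuck_pin_top 0.84 [ 515.6 -182.8  153.1]
side tip px [365.71331736 278.25568829]
top tip px [432.47558335 249.80409737]
6.4083 [ 520.17837762 -180.5963734   185.27665787] [ 0.24382227  0.26284926 -0.01884982]
```

View pics/close.png

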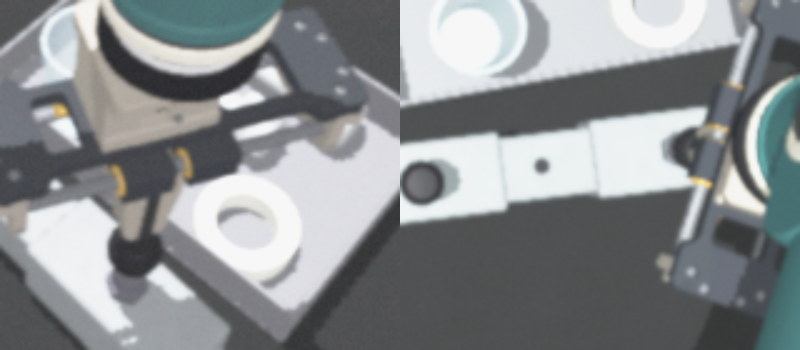

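The fingertips are directly above the knob: in the left crop the tips are at (140,235) and the knob at (136,252). Next I'll press slowly with force feedback.

Run:
```python
from h import *
x,y=519,-181
robot.servo_line((x,y,174),feed=20)
z=174;L=[]
while z>151:
    z-=1 if z>157 else .4
    robot.servo_line((x,y,z),feed=8)
    s=robot.observe();f=s["contact_force"];L.append((z,round(s["tcp_pos"][2],1),round(f[2],1)))
    if f[2]>(13 if z<158 else 20) or np.hypot(f[0],f[1])>12: break
robot.hold(.15);s=robot.observe();print(L,s["tcp_pos"],s["contact_force"],s["t"])
```

```text
[(173, np.float64(173.0), np.float64(-0.2)), (172, np.float64(171.9), np.float64(0.2)), (171, np.float64(170.9), np.float64(-0.9)), (170, np.float64(169.9), np.float64(-0.1)), (169, np.float64(169.0), np.float64(0.5)), (168, np.float64(168.2), np.float64(3.2)), (167, np.float64(167.0), np.float64(3.1)), (166, np.float64(165.9), np.float64(2.6)), (165, np.float64(164.9), np.float64(1.5)), (164, np.float64(163.9), np.float64(1.8)), (163, np.float64(162.9), np.float64(3.1)), (162, np.float64(161.9), np.float64(2.2)), (161, np.float64(160.9), np.float64(2.3)), (160, np.float64(159.9), np.float64(2.8)), (159, np.float64(158.9), np.float64(2.1)), (158, np.float64(157.9), np.float64(2.4)), (157, np.float64(156.9), np.float64(2.1)), (156.6, np.float64(156.6), np.float64(3.1)), (156.2, np.float64(156.2), np.float64(3.4)), (155.79999999999998, np.float64(155.8), np.float64(3.3)), (155.39999999999998, np.float64(155.4), np.float64(3.9)), (154.99999999999997, np.float64(155.0), np.float64(3.4)), (154.59999999999997, np.float64(154.6), np.float64(3.9)), (154.19999999999996, np.float64(154.2), np.float64(1.8)), (153.79999999999995, np.float64(154.1), np.float64(6.1)), (153.39999999999995, np.float64(154.1), np.float64(10.0)), (152.99999999999994, np.float64(154.0), np.float64(13.1))] [ 519.0571187  -181.07358315  154.04227166] [-3.65782435  0.94632911 13.06132951] 14.4333
```

The press reached the hard stop at TCP z = 154.0, which is the expected home height of 135 + 19, with 13 N. Now I'll retreat straight up and check.

Run:
```python
from h import *
robot.servo_line((519,-181,158),feed=20)
robot.servo_line((519,-181,270),feed=80)
robot.movep((400,-140,290),rot(400,-140))
im=viewer.read_camera("side")[:,:,::-1]
cv2.imwrite("pics/end.png",im)
for n in("stuck_pin_top","home_pin_top"):
  for c in("side",):
    i=viewer.camera_info(c);R=np.array(i["R"]);t=np.array(i["t"])
    for d in viewer.pinpoint(n,c)[:2]: print(n,d["confidence"],(R.T@(np.array(d["at"])-t)).round(1))
s=robot.observe();print(s["t"],s["tcp_pos"],s["contact_force"])
```

```text
17.1083 [ 400.95851553 -140.38604722  290.14344189] [ 0.56158391 -0.08773361  0.30285648]
```

View pics/end.png

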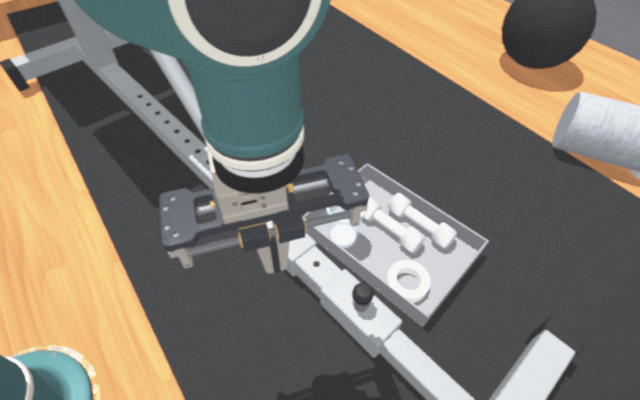

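The pressed knob now sits at (362,294), down from (364,289), and close to its bush. The tray, dumbbells and ring are where they were, the tumbler is mostly hidden by the gripper, and the hand is clear.

```bash
python3 -c "
from cell import robot
print(robot.job_done())"
```

```text
the job is handed in; nothing more can be done
None
```

The stuck pin is pressed home: it reached its hard stop at about 13 N, the hand was drawn well clear, and the job was handed in at about 17 s (no verdict was returned).

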